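# Close up a bonded layer of offcuts with the sprung tensioner and hold it tight

### The arm

A 7-joint arm with a two-finger parallel gripper is mounted at the origin on the work surface; the furniture and walls round the work are solid. World frame = base frame: x ahead of the robot, y to its left, z up, the work surface at z = 0. Lengths are in m, angles in rad, forces in N, time in s.
With the tool pointing down it reaches from about 0.4 to 0.85 m from the base axis. Payload 10.4 kg.
Tool frame: the origin (TCP) lies between the finger pads; the fingertips stand 19 mm ahead of it and the grasp point (between the pads) is the TCP; z points along the fingers, x is the direction in which the jaws open and shut, and the axes are right-handed (so a half turn about z gives the same grasp; the last joint's range is limited). The gripper opens to 87 mm and grips with 3 to 60 N. Pads are 19 mm wide; open, the fingers measure 117 mm over their backs; the gripper's body (75 mm by 190 mm) begins 51 mm behind the grasp point.
Start: joints at [-1.242, 0.332, -0.065, 1.46, 0.022, 1.35, -0.088], TCP at [0.215, 0.587, 0.242] pointing down, gripper open.
Joint ranges: [-2.6, 2.6], [-0.5, 2.12], [-1.47, 1.34], [0.16, 2.42], [-1.27, 4.41], [0.06, 2.06], [-2.6, 2.6]. Speed limits (rad/s): [2.22, 2.22, 2.79, 2.79, 3.14, 3.14, 3.14].

### API

Orientations are given as a unit quaternion [x, y, z, w].
In Python, from bench import * gives the robot as it stands.
- The arm moves only by the tool step_arm, never from a script. Its argument "commands" is a list of rows, each a list of 6 numbers: the shift along the tool's x, y, z in m, then the turn, a rotation vector about the tool's x, y, z in rad. In form: [[tx, ty, tz, rx, ry, rz], ...]. A call has 1 to 12 rows; each row shifts and turns the commanded pose from where the row before left it, along the tool's axes as they then stand; what a row does not reach is not made up. A row lasts 1/10 s, in which the tool goes at most 50 mm and 8.59 degrees, less where a joint would pass 70% of its speed; a pose out of reach is approached as far as the arm can. A call with a gripper value outside its range is refused whole. "gripper" is the opening, from 0 (shut) to 1 (fully open), set as the call begins (left out, the last holds). The fingers move at their own pace and stop on an object; "grip_force" is the grip in N (left out, the last holds). Time passes only in rows, so rows that do not move let the fingers close. It gives the time, the measured TCP pose, the force and the opening at its end, in the units of the state.
- read_state(): the state, without advancing time (a new reading comes with each control period).
- camera(name): name is "scene" or "side" or "wrist"; returns the picture (420x560x3 uint8, red, green, blue); there is no depth.
- get_calibration(name): a dict with "fx", "fy", "cx", "cy" (pixels), "k1" (the pictures are not rectified: a ray, as slopes to the right and down, at radius r is drawn at 1 + k1 r^2 times it, then the intrinsics apply), "R" (3x3) and "t" (3): a world point X has camera coordinates R X + t. Camera axes: x right, y down, z forward; pixel columns grow to the right and rows downward; lengths in m; the calibration is good to about 2 mm. A picture is of the moment at which its call begins: read the wrist's pose just before it. get_calibration takes no time and is no camera call; for the wrist camera it gives the pose at the moment of the call.
- close_job(): hands the job in, once; it reports no verdict.
The state is a dict: "time": time; "joint_positions": joint angles; "joint_vel": joint speeds; "joint_torque": joint torques, N m; "ee_pos": TCP position; "eef_rot": TCP orientation; "ft_force": force on the tool from outside, world axes, zero at the start; "torque": the same for the moment, N m; "width": finger opening in m.
Only numpy, scipy, OpenCV 4.12 (cv2) and the standard library are available. Lean on these libraries where they do the work, as an engineer would, in place of code of your own. Each camera call takes 0.05 s, during which the arm holds its last target. There are 200 camera calls.

### The job

Finish the layer of wood blocks on the plywood slab: first lay the short loose block end to end with the one already lying along the fence (ends touching or nearly so), then lay the long block flat in front of both, parallel to them and centred across their joint. Then push the sprung tensioner arm towards the fence, past the click of its ratchet, until its shoe presses the whole layer tight against the fence, and finish while still holding the arm pressed there with the fingers; leave the other things on the bench where they are.

Things in the scene. Friction and masses are not known exactly. Their poses are not given: they have to be found in the camera images.
- station: Fixed plywood slab with a low fence and a tensioner arm. Origin: centre of the laying area at bench level; x points to the fence, y along it, z up. Slab top z=12 mm; laying area y -95..+95. Fence: strip along y, 8 mm above the slab, inner face at x=+70. Pivot post, 62 high, at x=-78.5, y=-112; pawl guide, 32 high, at x=-5..+42, y=-124..-88.
- tensioner (a joint): Angle of the tensioner arm about its upright pivot, rad: 0 = rest, sprung away from the fence; grows as it is pushed to the fence. Clicks at about 0.47 (the pawl then keeps it from going back past 0.46). With the layer tight the shoe meets the long block at about 0.54. Spring: 2.5 N at the push point at rest, 8 N at 0.54; the pawl adds 2 to 5 N just before the click.
- tension_beam: The arm: wooden beam 14 mm thick, 150 mm long from the pivot, 20 to 50 mm above the bench. Origin on the pivot axis; y runs along the beam away from the pivot, x is the pushing direction. 120 mm from the pivot, on the fence side, sits the shoe: rounded wooden block 36 mm wide, its nose 32 mm before the beam's centre line; at 0.54 rad the nose is at station x=-15, y=0.
- push_point (a point): Centre of the flat rubber pad (34 x 24 mm) on the back of the beam (side away from the fence), right behind the shoe, 120 mm from the pivot, 35 mm above the bench: push here. Moves on a 120 mm arc, about 65 mm towards the fence from rest to tight. Axes as the beam's.
- pawl (a joint): Retraction of the ratchet's pawl slider, m: 0 = sprung out, about 0.007 while the arm's tooth passes, back near 0 after the click.
- laid_block: Dark wood offcut 40 x 85 x 25 mm (long axis = its y), loose, already lying along the fence in the half of the slab nearer the pivot (right half, y<0). Origin: centre of the underside.
- short_block: Dark wood offcut 40 x 85 x 25 mm (long axis = its y), loose on the bench. Origin: centre of the underside. It belongs on the slab at the fence, at the far end (+y of the station) of the laid block.
- long_block: Wood offcut 45 x 110 x 32 mm (long axis = its y), loose on the bench. Origin: centre of the underside. Belongs on the robot side of the two short ones, along the fence, its middle at their joint. It may be set down about 25 mm short of them, for the fingers; the arm closes the gap.
- screw_jar: Bystander: glass jar, 72 mm across, 102 mm high; origin at the centre of its underside.
- pipe_elbow: Bystander: black pipe elbow, 67 x 67 x 42 mm; origin at the centre of its underside.
- nut1: Bystander: rusty hexagon nut, 27 mm across, 13 mm high.
- nut2: Bystander: bright hexagon nut, 27 mm across, 13 mm high.
- grease_tin: Bystander: round tin, 77 mm across, 70 mm high.
- tape_measure: Bystander: tape measure, 62 x 79 x 36 mm.

How it is judged:
By the outcome, as a careful person would: the job done as asked, in the order asked, and still so for the second after the job is handed in, while the arm keeps its last pose, push and grip.
It also fails if it takes over 72 s, if anything falls off the work surface, if the arm or the gripper's body presses on something with over 40 N, if the wrist force passes 120 N, or if a joint passes its speed limit or range.

## Working session

There is one attempt and no reset: what is moved stays moved. The work goes in short steps, Python scripts to look and compute and a tool call to move; the robot and the scene stay as the last step left them, time stands still between calls to the robot, and variables do not carry over. Pictures are saved under pics/ and viewed, on a budget of 14 in all, crops included, one or two more only if the job needs it, and the job is handed in when it is done.

Besides the shell and the picture viewer there is one more tool, called after "Request:" as name([rows], argument=value, ...), one row to a line, values as JSON. step_arm: Moves the arm, as the interface text tells. Its arguments: {"type":"object","properties":{"commands":{"type":"array","items":{"type":"array","items":{"type":"number"}}},"gripper":{"type":"number"},"grip_force":{"type":"number"}},"required":["commands"]}

```bash
mkdir -p pics; ls
python3 - <<'E'
from bench import *
import cv2
for n in ("scene","side"):
    cv2.imwrite(f"pics/{n}0.png",cv2.resize(camera(n)[:,:,::-1],(800,600),interpolation=cv2.INTER_CUBIC))
    c=get_calibration(n);print(n,c)
print(read_state())
E
```

```text
pics
scene {'fx': 497.5756266032746, 'fy': 497.5756266032746, 'cx': 279.85729404770325, 'cy': 214.06817167917353, 'k1': 0.03570342656174532, 'R': array([[ 0.85665211, -0.51541523,  0.02223274],
       [-0.29291466, -0.52141354, -0.80145426],
       [ 0.42467418,  0.68005519, -0.59764268]]), 't': array([-0.44500462,  0.16223655,  0.98574036])}
side {'fx': 474.1444863527712, 'fy': 474.1444863527712, 'cx': 275.7571296438946, 'cy': 211.89428392403562, 'k1': 0.028508223198949405, 'R': array([[-0.39460464,  0.91878917, -0.01066026],
       [ 0.81185104,  0.34319605, -0.47234982],
       [-0.43033134, -0.19504598, -0.8813467 ]]), 't': array([ 0.22954941, -0.37556491,  1.62452583])}
{'time': 0.1, 'joint_positions': array([-1.2416088 ,  0.33279107, -0.06464159,  1.46080642,  0.021627  ,
        1.34988258, -0.08851866]), 'joint_vel': array([-1.92881546e-05, -1.53784179e-03, -1.00869822e-03, -1.10985809e-03,
       -1.62375449e-03,  1.11941354e-03, -7.73114061e-04]), 'joint_torque': array([ 1.83370132e-03, -6.24545217e+01,  2.49026238e-02, -3.90718997e+01,
       -6.13476592e-02,  3.65108124e-02,  1.83574900e-05]), 'ee_pos': array([0.21530081, 0.58643376, 0.24086864]), 'eef_rot': array([ 8.19945936e-01,  5.72440658e-01, -4.59372909e-04,  3.79839146e-04]), 'ft_force': array([ 0.58109902, -0.7665188 ,  0.61571707]), 'torque': array([ 0.00500974, -0.03154463, -0.00119624]), 'width': 0.08670166587386638}
```

View pics/scene0.png

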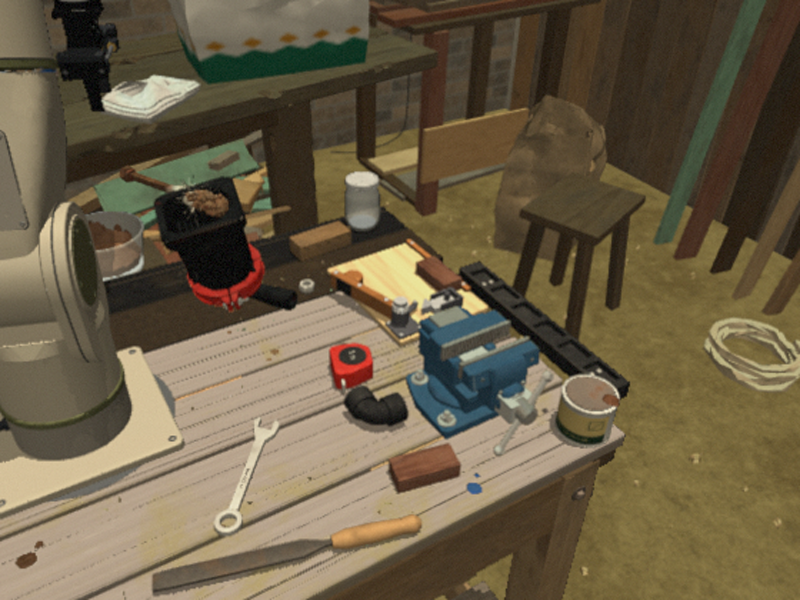

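View pics/side0.png

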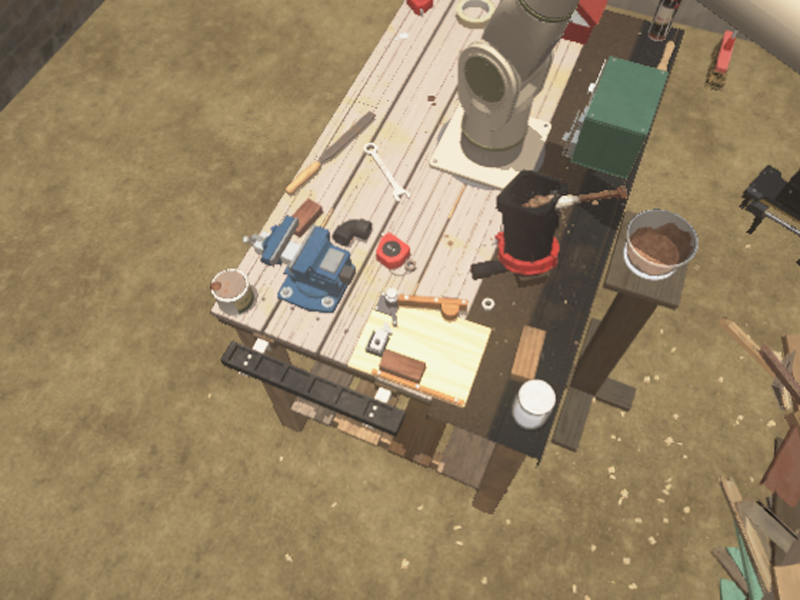

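The side and scene views show the slab at side (430,355)/scene (415,290), the short block beyond the vise at scene (425,467)/side (307,217), and the long block at scene (320,240)/side (528,352). The next step is enlarged crops of the station.

```bash
cat > h.py <<'E'
from bench import *
import numpy as np, cv2
from scipy.spatial.transform import Rotation as Ro
from scipy.optimize import least_squares
def proj(c,X):
    p=(np.atleast_2d(X)@np.array(c["R"]).T)+c["t"]; s=p[:,:2]/p[:,2:]; s=s*(1+c["k1"]*(s**2).sum(1,keepdims=True))
    return s*[c["fx"],c["fy"]]+[c["cx"],c["cy"]]
def onz(c,uv,z):
    uv=np.array(uv,float); d=(uv-[c["cx"],c["cy"]])/[c["fx"],c["fy"]]; s=d.copy()
    for _ in range(8): s=d/(1+c["k1"]*(s@s))
    R=np.array(c["R"]); o=-R.T@c["t"]; r=R.T@[*s,1]; return o+r*(z-o[2])/r[2]
def crop(name,x0,y0,w,h,k,out,im=None):
    im=camera(name) if im is None else im
    cv2.imwrite(out,cv2.resize(im[y0:y0+h,x0:x0+w,::-1],None,fx=k,fy=k,interpolation=cv2.INTER_CUBIC))
def wrist(out):
    c=get_calibration("wrist"); s=read_state(); im=camera("wrist")
    cv2.imwrite(out,cv2.resize(im[:,:,::-1],(784,588),interpolation=cv2.INTER_CUBIC))
    np.save("wc.npy",c,allow_pickle=True); print(s["ee_pos"],Ro.from_quat(s["eef_rot"]).as_matrix().round(3).tolist(),s["ft_force"],s["time"])
def wc(): return np.load("wc.npy",allow_pickle=True).item()
E
python3 - <<'E'
from h import *
crop("scene",200,120,160,120,5,"pics/s1.png")
crop("side",240,190,160,120,5,"pics/d1.png")
s,d=get_calibration("scene"),get_calibration("side")
f=.7
for n,a,b,z in [("short",(425,453),(310,212),.025),("long",(320,235),(530,350),.03)]:
    print(n,onz(s,np.array(a)*f,z),onz(d,np.array(b)*f,z))
E
```

```text
short [ 0.37429425 -0.30362736  0.025     ] [ 0.35548817 -0.30007883  0.025     ]
long [0.49069788 0.24583023 0.03      ] [0.48829253 0.25252488 0.03      ]
```

View pics/s1.png

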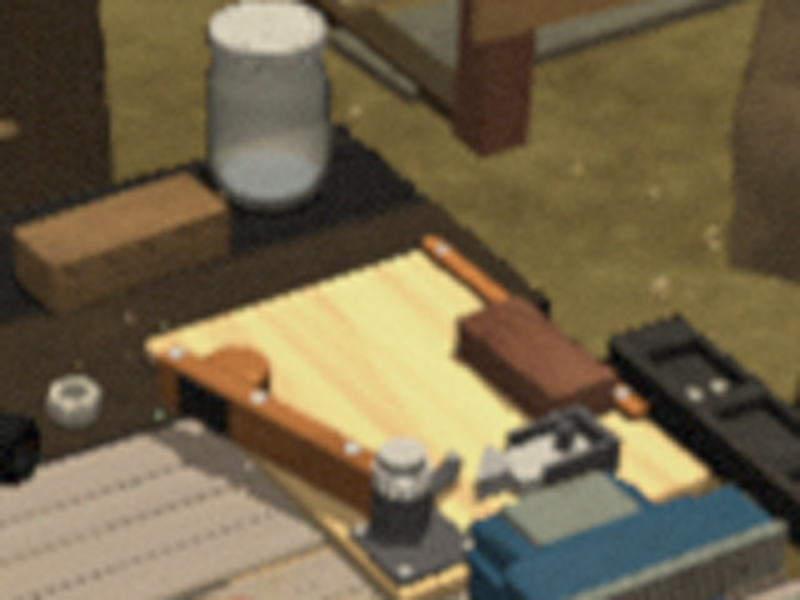

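View pics/d1.png

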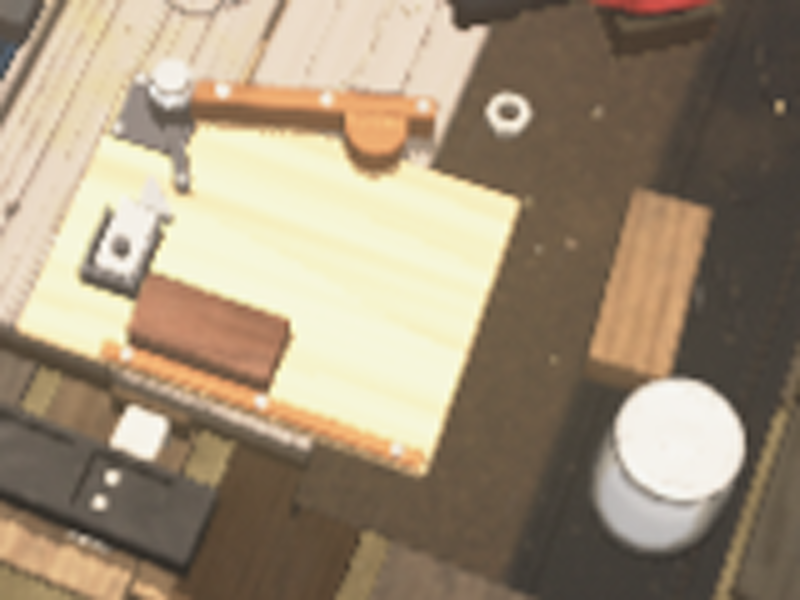

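The scene crop shows the pivot knob at (400,452) and the laid block at (535,355). In the side crop, the knob is at (172,82), the beam end at (435,103), the laid block's inner top edge from (150,275) to (290,322), the middle fence screw at (260,400) and the long block's top at (652,285).

Run:
```python
from h import *
s,d=get_calibration("scene"),get_calibration("side")
D=lambda u,v,z:onz(d,(240+u/5,190+v/5),z).round(4)[:2]
S=lambda u,v,z:onz(s,(200+u/5,120+v/5),z).round(4)[:2]
print("pivot",D(172,75,.062),S(400,445,.062))
print("beam end top back/front",D(437,100,.05),D(425,120,.05))
print("laid inner edge",D(150,275,.037),D(290,322,.037)," scene near-left top corners",S(462,328,.037),S(510,300,.037),S(618,380,.037),S(572,400,.037))
print("fence screws",D(125,353,.02),D(260,400,.02),D(398,450,.02),S(435,243,.02),S(625,395,.02))
print("long top",[D(u,v,.032) for u,v in ((640,188),(712,208),(668,378),(592,357))],[S(u,v,.032) for u,v in ((185,172),(230,208),(60,263),(15,230))])
print("jar", D(680,440,.102), S(268,20,.102),"nut2",D(508,113,.013))
print("slab far corners",D(520,203,.012),D(430,468,.012),S(150,345,.012))
```

```text
pivot [ 0.492  -0.0421] [ 0.4943 -0.0397]
beam end top back/front [0.4415 0.1028] [0.4565 0.101 ]
laid inner edge [ 0.6024 -0.0083] [0.5982 0.0749]  scene near-left top corners [0.5914 0.0598] [0.6269 0.0698] [ 0.6338 -0.0167] [ 0.6044 -0.0198]
fence screws [ 0.6449 -0.0055] [0.6412 0.0748] [0.6386 0.1556] [0.6375 0.1593] [ 0.6445 -0.0096]
long top [array([0.4404, 0.2278]), array([0.4366, 0.2695]), array([0.5458, 0.2781]), array([0.5503, 0.2358])] [array([0.5445, 0.2742]), array([0.5482, 0.2278]), array([0.444, 0.221]), array([0.437 , 0.2627])]
jar [0.6072 0.2915] [0.6075 0.292 ] nut2 [0.4134 0.1405]
slab far corners [0.4662 0.1667] [0.6385 0.1749] [0.4633 0.1562]
```

```bash
cat >> h.py <<'E'
YAW=0.039; O=np.array([.567,.074])
def st2w(x,y): return O+[x*np.cos(YAW)-y*np.sin(YAW), x*np.sin(YAW)+y*np.cos(YAW)]
def w2st(p): 
    d=np.array(p)[:2]-O; return np.array([d[0]*np.cos(YAW)+d[1]*np.sin(YAW), -d[0]*np.sin(YAW)+d[1]*np.cos(YAW)])
def go(p,psi_deg):
    "tool-frame shift to p, turn about tool z to bring tool x to psi"
    s=read_state(); R=Ro.from_quat(s["eef_rot"]).as_matrix(); psi=np.arctan2(R[1,0],R[0,0])
    a=(psi-np.radians(psi_deg)+np.pi/2)%np.pi-np.pi/2
    print("psi",np.degrees(psi).round(2),"tilt",R[:,2].round(4),"shift",(R.T@(np.array(p)-s["ee_pos"])).round(4),"rz",a.round(4),"pos",s["ee_pos"].round(4),"F",s["ft_force"].round(1),"w",round(s["width"],4),"t",s["time"])
E
python3 - <<'E'
from h import *
s,d=get_calibration("scene"),get_calibration("side")
def tri(a,b):
    f=lambda X:np.r_[proj(s,X)[0]-np.array(a)*.7,proj(d,X)[0]-np.array(b)*.7]
    r=least_squares(f,[.4,0,.1]);return r.x.round(3),r.cost.round(1)
print("hopper rim left",tri((160,222),(497,200)),"rim ctr",tri((200,200),(530,195)))
print("vise jaw rear top", tri((470,345),(330,255)))
print("elbow",tri((375,405),(352,232)),"tape",tri((352,355),(393,250)))
for z in(.025,): print([onz(s,np.array(p)*.7,z)[:2].round(3) for p in ((390,463),(448,447),(460,463),(400,488))],[onz(d,np.array(p)*.7,z)[:2].round(3) for p in((295,228),(312,200),(322,208),(308,237))])
E
```

```text
hopper rim left (array([0.211, 0.118, 0.181]), np.float64(405.5)) rim ctr (array([0.258, 0.152, 0.206]), np.float64(4.2))
vise jaw rear top (array([ 0.495, -0.204,  0.089]), np.float64(65.1))
elbow (array([ 0.364, -0.192,  0.021]), np.float64(0.2)) tape (array([ 0.38, -0.09,  0.03]), np.float64(0.2))
[array([ 0.327, -0.295]), array([ 0.406, -0.31 ]), array([ 0.404, -0.34 ]), array([ 0.317, -0.336])] [array([ 0.407, -0.311]), array([ 0.324, -0.311]), array([ 0.335, -0.28 ]), array([ 0.417, -0.274])]
```

Request:
step_arm([
  [0,0,-0.04,0,0,0],
  [0,0,-0.04,0,0,0],
  [0,0,-0.04,0,0,0],
  [-0.002,0.0495,0,0,0,0.08],
  [-0.002,0.0495,0,0,0,0.08],
  [-0.002,0.0495,0,0,0,0.08],
  [-0.002,0.0495,0,0,0,0.08],
  [-0.002,0.0495,0,0,0,0.08],
  [-0.002,0.0495,0,0,0,0.08],
  [-0.002,0.0495,0,0,0,0.08],
  [-0.002,0.0495,0,0,0,0.08],
  [0,0,0,0,0,0],
])

```text
time: 1.4
ee_pos: [0.5252, 0.3362, 0.3618]
eef_rot: [0.96, 0.279, 0.001, 0.002]
ft_force: [0.2, 0.4, 1.4]
width: 0.0872
```

Request:
step_arm([
  [-0.002,0.0495,0,0,0,0.08],
  [-0.002,0.0495,0,0,0,0.08],
  [-0.002,0.0495,0,0,0,0.08],
  [-0.002,0.0495,0,0,0,0.08],
  [-0.002,0.0495,0,0,0,0.08],
  [-0.002,0.0495,0,0,0,0.08],
  [-0.002,0.0495,0,0,0,0.08],
  [-0.002,0.0495,0,0,0,0.08],
  [-0.002,0.0495,0,0,0,0.08],
  [-0.002,0.0495,0,0,0,0.08],
  [-0.002,0.0495,0,0,0,0.08],
  [-0.002,0.0495,0,0,0,0.08],
])

```text
time: 2.6
ee_pos: [0.576, -0.2268, 0.3612]
eef_rot: [0.982, -0.191, -0.0, -0.0]
ft_force: [0.8, 0.3, -0.6]
width: 0.0869
```

Request:
step_arm([
  [-0.002,0.0495,0,0,0,0.08],
  [-0.002,0.0495,0,0,0,0.08],
  [-0.002,0.0495,0,0,0,0.08],
  [-0.002,0.0495,0,0,0,0.08],
  [-0.04,0,0,0,0,0.12],
  [-0.03,0,0,0,0,0.12],
  [-0.03,0,0,0,0,0.12],
  [-0.03,0,0,0,0,0.12],
  [0,0,0,0,0,0.12],
  [0,0,0,0,0,0.12],
  [0,0,0,0,0,0.12],
  [0,0,0,0,0,0],
])

```text
time: 3.8
ee_pos: [0.3916, -0.2959, 0.3615]
eef_rot: [0.717, -0.697, -0.0, -0.0]
ft_force: [0.1, -0.4, 0.6]
width: 0.087
```

Run:
```python
from h import *
wrist("pics/w1.png"); go([.366,-.31,.2],-90)
```

```text
[ 0.39159061 -0.29594496  0.36153674] [[0.028, -1.0, 0.0], [-1.0, -0.028, 0.0], [-0.0, -0.0, -1.0]] [ 0.08880617 -0.36727756  0.57365289] 3.8
psi -88.13 tilt [ 0.e+00  3.e-04 -1.e+00] shift [0.0132 0.026  0.1615] rz 0.0326 pos [ 0.3916 -0.296   0.3615] F [-0.4 -0.2  0.6] w 0.0868 t 3.85
```

View pics/w1.png

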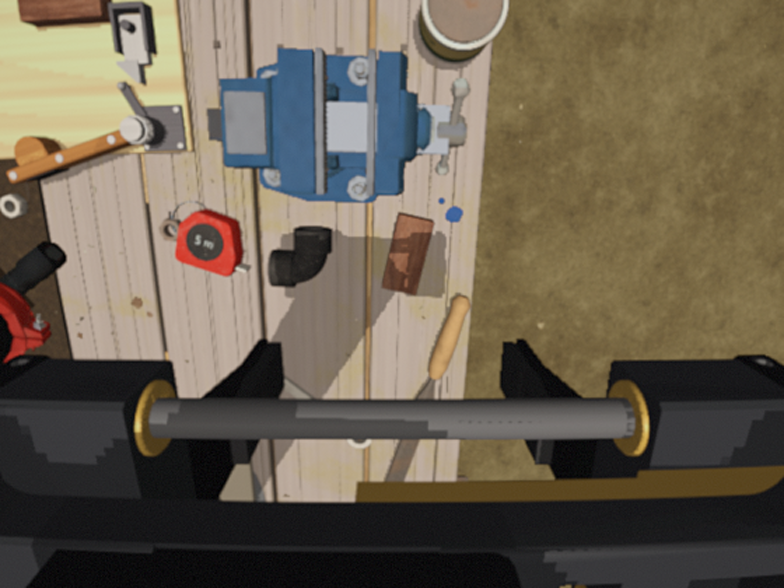

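The wrist view shows the short block with top corners at (400,212), (434,220), (418,294) and (383,288). The vise is clear ahead of it, and the pivot and beam are at the upper left.

Run:
```python
from h import *
c=wc(); P=lambda u,v,z:onz(c,(u/1.4,v/1.4),z)[:2]
q=np.array([P(*p,.025) for p in((400,212),(434,220),(418,294),(383,288))]); m=q.mean(0); e=q[0]+q[1]-q[2]-q[3]; print(q.round(4).tolist(),m,np.degrees(np.arctan2(e[1],e[0])),np.linalg.norm(e)/2)
ax=np.degrees(np.arctan2(e[1],e[0])); go([*m,.10],ax-90)
print("vise edges",P(300,195,.09),P(405,195,.06),P(375,200,.01),"pivot",P(138,128,.062),"beam end",P(10,175,.05),"elbow",P(300,255,.03))
```

```text
[[0.4128, -0.3037], [0.4054, -0.3404], [0.3219, -0.327], [0.3278, -0.2876]] [ 0.36697265 -0.31468969] -9.953532375494715 0.08556213499831357
psi -88.13 tilt [ 0.e+00  3.e-04 -1.e+00] shift [0.0179 0.0252 0.2615] rz 0.2063 pos [ 0.3916 -0.296   0.3615] F [-0.4 -0.2  0.6] w 0.0868 t 3.85
vise edges [ 0.43369565 -0.21043039] [ 0.43375014 -0.30732826] [ 0.42329285 -0.27631906] pivot [ 0.49132175 -0.05058755] beam end [0.44562487 0.09911098] elbow [ 0.36409073 -0.19658324]
```

Request:
step_arm([
  [0.018,0.025,0.03,0,0,0],
  [0,0,0.04,0,0,0.1],
  [0,0.006,0.04,0,0,0.106],
  [0,0,0.045,0,0,0],
  [0,0,0.045,0,0,0],
  [0,0,0.045,0,0,0],
  [0,0,0.04,0,0,0],
  [0,0,0,0,0,0],
])

```text
time: 4.65
ee_pos: [0.3582, -0.3127, 0.0724]
eef_rot: [-0.643, 0.766, 0.004, -0.002]
ft_force: [-0.7, -0.2, 0.6]
width: 0.0871
```

Run:
```python
from h import *
go([.3670-.0059,-.3147+.001,.030],-99.95)
```

```text
psi -99.91 tilt [-0.0084  0.0027 -1.    ] shift [ 0.0005 -0.0034  0.0424] rz 0.0007 pos [ 0.3582 -0.3127  0.0724] F [-0.7 -0.2  0.6] w 0.0871 t 4.65
```

Request:
step_arm([
  [0,-0.002,0.022,0,0,0],
  [0,-0.001,0.0205,0,0,0],
  [0,0,0,0,0,0],
  [0,0,0,0,0,0],
])

```text
time: 5.05
ee_pos: [0.3647, -0.3156, 0.0357]
eef_rot: [-0.643, 0.766, -0.001, 0.0]
ft_force: [1.1, 0.0, 0.3]
width: 0.0872
```

Request:
step_arm([
  [0,0,0,0,0,0],
  [0,0,0,0,0,0],
  [0,0,0,0,0,0],
  [0,0,0,0,0,0],
  [0,0,0,0,0,0],
  [0,0,0,0,0,0],
  [0,0,0,0,0,0],
  [0,0,0,0,0,0],
], gripper=0.2, grip_force=25)

```text
time: 5.85
ee_pos: [0.3641, -0.3149, 0.034]
eef_rot: [-0.642, 0.767, 0.0, 0.0]
ft_force: [0.2, 1.0, 0.1]
width: 0.0396
```

Run:
```python
from h import *
go([.3670-.0059,-.3147+.001,.030],-99.95);
```

```text
psi -100.09 tilt [-1.e-04  3.e-04 -1.e+00] shift [-0.0007  0.0031  0.004 ] rz -0.0025 pos [ 0.3641 -0.3149  0.034 ] F [0.2 1.  0.1] w 0.0396 t 5.85
```

Request:
step_arm([
  [0,0,-0.03,0,0,0],
  [0,0,-0.045,0,0,0],
  [0,0,-0.045,0,0,0],
  [0,0,-0.045,0,0,0],
  [0,0,-0.045,0,0,0],
  [-0.04,-0.015,0,0,0,0],
  [-0.04,-0.015,0,0,0,0],
  [-0.04,-0.015,0,0,0,0],
  [-0.04,-0.015,0,0,0,0],
  [-0.04,-0.015,0,0,0,0],
  [-0.04,-0.015,0,0,0,0],
  [-0.04,-0.015,0,0,0,0],
])

```text
time: 7.05
ee_pos: [0.5171, -0.0562, 0.2439]
eef_rot: [-0.642, 0.767, 0.0, 0.0]
ft_force: [0.3, -0.3, -0.0]
width: 0.04
```

Request:
step_arm([
  [-0.04,-0.015,0,0,0,0],
  [-0.04,-0.015,0,0,0,0],
  [-0.04,-0.015,0,0,0,0],
  [-0.04,-0.015,0,0,0,0],
  [0,0,0,0,0,-0.14],
  [0,0,0,0,0,-0.14],
  [0,0,0,0,0,-0.14],
  [0,0,0,0,0,-0.14],
  [0,0,0,0,0,-0.14],
  [0,0,0,0,0,-0.14],
  [0,0,0,0,0,-0.14],
  [0,0,0,0,0,-0.14],
])

```text
time: 8.25
ee_pos: [0.6035, 0.0891, 0.2436]
eef_rot: [0.952, -0.306, -0.0, 0.0]
ft_force: [1.0, 0.1, -1.3]
width: 0.0393
```

Request:
step_arm([
  [0,0,0,0,0,-0.14],
  [0,0,0,0,0,-0.14],
  [0,0,0,0,0,-0.14],
  [0,0,0,0,0,-0.14],
  [0,0,0,0,0,-0.1],
  [0,0,0,0,0,0],
  [0,0,0,0,0,0],
])

```text
time: 8.95
ee_pos: [0.6036, 0.0891, 0.2437]
eef_rot: [1.0, 0.015, -0.0, 0.0]
ft_force: [-0.1, 0.8, -1.2]
width: 0.0397
```

Run:
```python
from h import *
wrist("pics/w2.png"); go([*st2w(.050,.042),.20],2.2)
```

```text
[0.60357307 0.08910057 0.24373712] [[1.0, 0.03, -0.0], [0.03, -1.0, -0.0], [-0.0, 0.0, -1.0]] [-0.11176437  0.78441765 -1.15010208] 8.95
psi 1.72 tilt [-3.e-04 -1.e-04 -1.e+00] shift [ 0.0126 -0.0284  0.0438] rz -0.0084 pos [0.6036 0.0891 0.2438] F [-0.   0.4 -0.7] w 0.0397 t 9.0
```

View pics/w2.png

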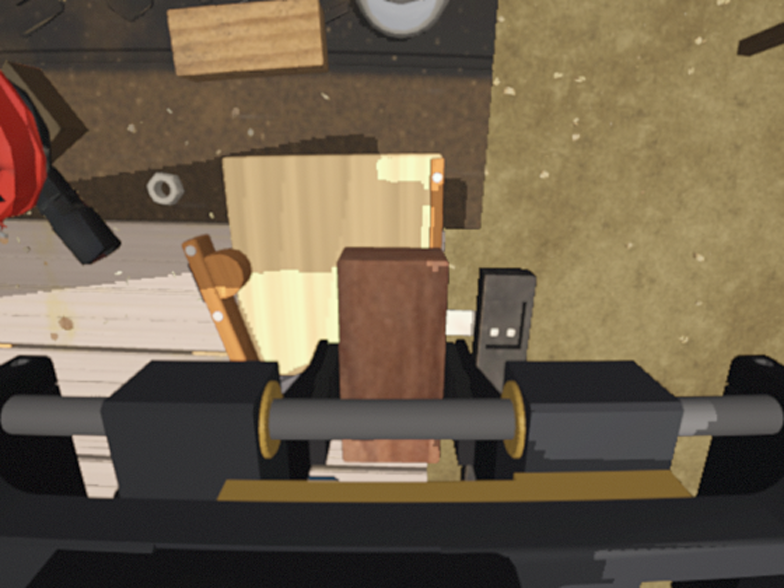

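The wrist view shows the block held square. The fence's inner edge runs from (431,160) to (430,248), the slab's far edge from (224,158) to (443,154), the fence screw is at (437,177) and the long block's lower edge is (176,75)–(326,68). The held block hides the laid one.

Run:
```python
from h import *
c=wc(); P=lambda u,v,z:onz(c,(u/1.4,v/1.4),z)[:2].round(4)
a,b=P(431,160,.02),P(430,248,.02); print("fence",a,b,w2st(a).round(4),w2st(b).round(4))
a,b=P(224,158,.012),P(443,154,.012); print("far edge",a,b,np.arctan2(b[1]-a[1],b[0]-a[0]))
print("screw",w2st(P(437,177,.02)))
a,b=P(224,158,.012),P(236,270,.012); print("left edge",a,b)
print("long edge",P(176,75,.0),P(326,68,.0),"top far",P(168,10,.032),P(322,0,.032),P(175,68,.032),P(326,60,.032))
print("beam end",P(197,240,.05),"beam screw",P(217,316,.05))
# held block top face far corners z=TCP-.009
z=.2437-.034+.025
print("held",P(341,262,z),P(447,262,z),"far-bottom?",read_state()["ee_pos"])
```

```text
fence [0.6318 0.167 ] [0.6347 0.0962] [0.0684 0.0904] [0.0685 0.0195]
far edge [0.4643 0.1643] [0.6419 0.1719] 0.04276670040494949
screw [0.07336575 0.07719816]
left edge [0.4643 0.1643] [0.4681 0.0704]
long edge [0.4247 0.2286] [0.5463 0.2355] top far [0.4368 0.2676] [0.5481 0.275 ] [0.4389 0.2285] [0.5508 0.2354]
beam end [0.4527 0.1034] beam screw [0.4632 0.0416]
held [0.584  0.1329] [0.621 0.134] far-bottom? [0.60362016 0.08914319 0.24381746]
```

```bash
sed -i 's/YAW=0.039/YAW=0.041/' h.py
python3 - <<'E'
from h import *
go([*st2w(.0485,.052),.07],2.35)
E
```

```text
psi 1.72 tilt [-3.e-04 -1.e-04 -1.e+00] shift [ 0.0109 -0.0385  0.1738] rz -0.011 pos [0.6036 0.0891 0.2438] F [-0.   0.4 -0.7] w 0.0397 t 9.0
```

Request:
step_arm([
  [0.011,-0.0385,0.02,0,0,-0.011],
  [0,0,0.045,0,0,0],
  [0,0,0.045,0,0,0],
  [0,0,0.035,0,0,0],
  [0,0,0.028,0,0,0],
  [0,0,0,0,0,0],
  [0,0,0,0,0,0],
  [0,0,0,0,0,0],
])

```text
time: 9.8
ee_pos: [0.6147, 0.1284, 0.0732]
eef_rot: [1.0, 0.022, 0.002, -0.0]
ft_force: [-0.6, 0.5, -0.5]
width: 0.0398
```

Run:
```python
from h import *
go([*st2w(.0485,.052),.047],2.35)
im=camera("side"); crop("side",300,225,80,60,7,"pics/a.png",im)
im2=camera("scene"); crop("scene",265,160,80,60,7,"pics/b.png",im2)
cv2.imwrite("pics/ab1.png",cv2.resize(np.vstack([cv2.imread("pics/a.png"),cv2.imread("pics/b.png")]),(400,600)))
```

```text
psi 2.47 tilt [ 3.e-03  9.e-04 -1.e+00] shift [-0.0015  0.0004  0.0262] rz 0.0022 pos [0.6147 0.1284 0.0732] F [-0.6  0.5 -0.5] w 0.0398 t 9.8
```

View pics/ab1.png

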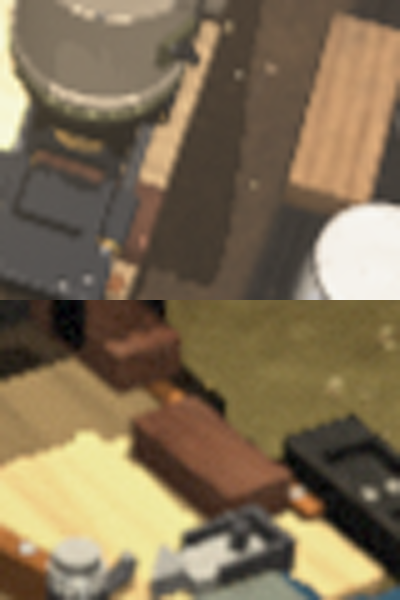

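The lower (scene) crop shows the held block's bottom edge at (118,390)–(180,368) and the laid block's far top edge at (133,420)–(175,398), with a gap between them.

Run:
```python
from h import *
s=get_calibration("scene"); Q=lambda u,v,z:w2st(onz(s,(265+u/5,160+(v-300)/5),z)).round(4)
print("held bottom",Q(118,390,.0392),Q(180,368,.0392)," expected y .0119+")
print("laid far top",Q(133,420,.037),Q(175,398,.037),"near top",Q(250,492,.037),Q(295,465,.037))
```

```text
held bottom [0.0336 0.0164] [0.0732 0.0171]  expected y .0119+
laid far top [ 0.0262 -0.0081] [ 0.0563 -0.0024] near top [ 0.0388 -0.0906] [ 0.0718 -0.0835]
```

Request:
step_arm([
  [-0.0015,0,0.015,0,0,0],
  [0,0,0.01,0,0,0],
  [0,0,0,0,0,0],
  [0,0,0,0,0,0],
])

```text
time: 10.3
ee_pos: [0.6114, 0.1279, 0.0451]
eef_rot: [1.0, 0.022, -0.001, 0.0]
ft_force: [0.5, 0.1, -0.8]
width: 0.0398
```

Request:
step_arm([
  [0,0.004,0,0,0,0],
  [0,0.004,0,0,0,0],
  [0,0.004,0,0,0,0],
  [0,0,0,0,0,0],
])

```text
time: 10.7
ee_pos: [0.6125, 0.1148, 0.046]
eef_rot: [1.0, 0.021, 0.0, 0.0]
ft_force: [0.5, 0.5, -0.4]
width: 0.0395
```

Request:
step_arm([
  [0,0.002,0,0,0,0],
  [0,0,0,0,0,0],
  [0,0,0,0,0,0],
])

```text
time: 11.0
ee_pos: [0.6125, 0.1142, 0.0461]
eef_rot: [1.0, 0.022, 0.0, -0.0]
ft_force: [0.0, -0.1, -1.3]
width: 0.0397
```

Request:
step_arm([
  [0,0.002,0,0,0,0],
  [0,0,0,0,0,0],
  [0,0,0,0,0,0],
])

```text
time: 11.3
ee_pos: [0.6126, 0.112, 0.046]
eef_rot: [1.0, 0.022, -0.0, -0.0]
ft_force: [0.3, 0.3, -0.5]
width: 0.0394
```

Request:
step_arm([
  [0,0.002,0,0,0,0],
  [0,0,0,0,0,0],
  [0,0,0,0,0,0],
])

```text
time: 11.6
ee_pos: [0.6127, 0.1099, 0.046]
eef_rot: [1.0, 0.022, 0.0, 0.0]
ft_force: [-0.6, -1.1, -1.1]
width: 0.0398
```

Run:
```python
from h import *
go([*st2w(.0485,.04),.047],2.35)
crop("scene",265,160,80,60,7,"pics/c.png")
```

```text
psi 2.51 tilt [ 0. -0. -1.] shift [ 0.0014 -0.006  -0.001 ] rz 0.0028 pos [0.6127 0.1099 0.046 ] F [-0.6 -1.1 -1.1] w 0.0398 t 11.6
```

View pics/c.png

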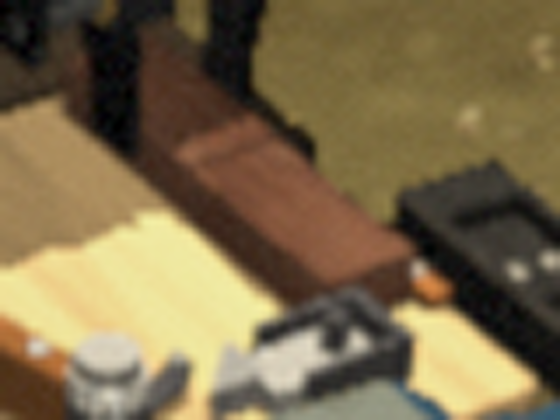

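The crop shows the two blocks collinear with the seam at (180,155)–(255,118), almost closed. I'll push on a little.

Request:
step_arm([
  [0,0.0015,0,0,0,0],
  [0,0,0,0,0,0],
  [0,0,0,0,0,0],
])

```text
time: 11.95
ee_pos: [0.6127, 0.109, 0.0461]
eef_rot: [1.0, 0.022, 0.0, -0.0]
ft_force: [0.1, 1.9, -1.7]
width: 0.0394
```

Request:
step_arm([
  [0,0.0015,0,0,0,0],
  [0,0,0,0,0,0],
  [0,0,0,0,0,0],
])

```text
time: 12.25
ee_pos: [0.6128, 0.1089, 0.0462]
eef_rot: [1.0, 0.023, 0.0, -0.001]
ft_force: [-0.7, 6.5, -0.4]
width: 0.0395
```

Request:
step_arm([
  [0.0015,-0.0015,0,0,0,0],
  [0,0,0,0,0,0],
  [0,0,0,0,0,0],
])

```text
time: 12.55
ee_pos: [0.6143, 0.1092, 0.0461]
eef_rot: [1.0, 0.022, 0.0, -0.0]
ft_force: [-1.6, 4.4, -0.1]
width: 0.0397
```

Request:
step_arm([
  [0.0015,0,0.0005,0,0,0],
  [0,0,0,0,0,0],
  [0,0,0,0,0,0],
])

```text
time: 12.85
ee_pos: [0.6146, 0.1092, 0.0453]
eef_rot: [1.0, 0.022, -0.001, -0.0]
ft_force: [-4.9, 5.0, 2.6]
width: 0.0396
```

Request:
step_arm([
  [0,0,0,0,0,0],
  [0,0,0,0,0,0],
  [0,0,0,0,0,0],
  [0,0,0,0,0,0],
  [0,0,-0.02,0,0,0],
  [0,0,-0.04,0,0,0],
  [0,0,-0.045,0,0,0],
  [0,0,-0.045,0,0,0],
  [0,0,-0.03,0,0,-0.12],
  [-0.02,-0.03,0,0,0,-0.12],
  [0,0,0,0,0,-0.14],
  [0,0,0,0,0,-0.14],
], gripper=0.8)

```text
time: 14.05
ee_pos: [0.5907, 0.1359, 0.226]
eef_rot: [0.959, 0.282, 0.0, -0.0]
ft_force: [0.1, -0.9, 0.8]
width: 0.0699
```

Request:
step_arm([
  [0,0,0,0,0,-0.14],
  [0,0,0,0,0,-0.14],
  [0,0,0,0,0,-0.14],
  [0,0,0,0,0,-0.14],
  [0,0,0,0,0,-0.14],
  [0,0,0,0,0,-0.14],
  [0,0,0,0,0,-0.14],
  [0,0,0,0,0,-0.095],
  [0,0,0,0,0,0],
  [0,0,0,0,0,0],
])

```text
time: 15.05
ee_pos: [0.5912, 0.1348, 0.2255]
eef_rot: [0.684, 0.73, 0.0, 0.0]
ft_force: [-0.5, 0.7, -1.0]
width: 0.0698
```

Run:
```python
from h import *
go([.4937,.2516,.2],93.7); wrist("pics/w3.png")
```

```text
psi 93.71 tilt [ 1.e-04  0.e+00 -1.e+00] shift [ 0.1229 -0.0897  0.0255] rz 0.0002 pos [0.5912 0.1348 0.2255] F [-0.5  0.7 -1. ] w 0.0698 t 15.05
[0.59118034 0.13479053 0.22554124] [[-0.065, 0.998, 0.0], [0.998, 0.065, 0.0], [0.0, 0.0, -1.0]] [-0.46560003  0.68296889 -1.04033794] 15.05
```

View pics/w3.png

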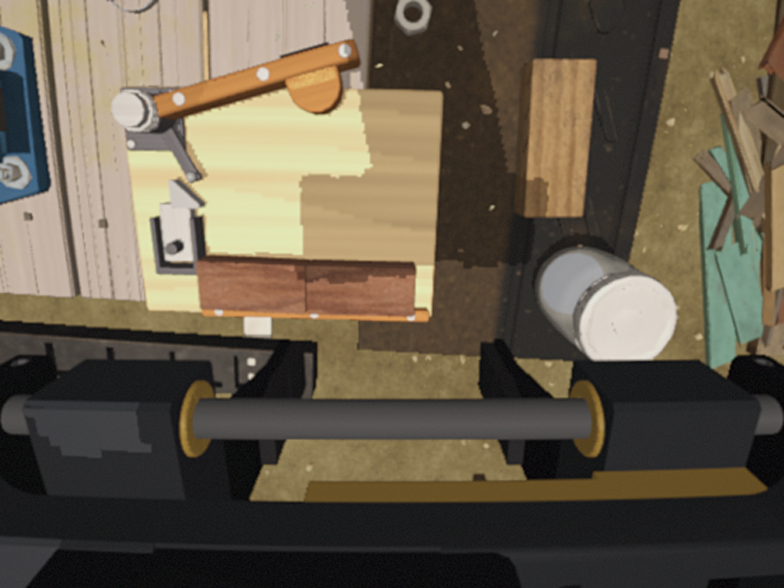

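The two dark blocks lie end to end on the fence, with the joint from (306,262) to (305,312). The long block's top corners are (533,58), (597,60), (584,217) and (527,215).

Run:
```python
from h import *
c=wc(); P=lambda u,v,z:onz(c,(u/1.4,v/1.4),z)[:2]
q=np.array([P(*p,.032) for p in((533,58),(597,60),(584,217),(529,215))]); m=q.mean(0); e=q[2]+q[3]-q[0]-q[1]; print(q.round(4).tolist(),m,np.degrees(np.arctan2(e[1],e[0])),np.linalg.norm(e)/2)
print("joint",[w2st(P(u,v,.037)).round(4) for u,v in((306,264),(305,312))],"inner edge",[w2st(P(u,v,.037)).round(4) for u,v in((200,261),(413,265))])
print("pivot",w2st(P(133,108,.062)),"shoe nose",w2st(P(318,112,.05)),"beam end",w2st(P(350,53,.05)),"fence ends", [w2st(P(u,v,.02)) for u,v in ((428,313),(205,310))])
go([*m,.2],np.degrees(np.arctan2(e[1],e[0]))+90)
```

```text
[[0.4386, 0.2236], [0.4361, 0.2688], [0.5452, 0.2787], [0.5467, 0.2364]] [0.49163855 0.25187683] 5.947551248256499 0.10918241986977312
joint [array([ 0.0271, -0.0049]), array([ 0.066 , -0.0069])] inner edge [array([ 0.0265, -0.0866]), array([0.026 , 0.0768])]
pivot [-0.08146237 -0.11114285] shoe nose [-0.08106868  0.00850908] beam end [-0.11792419  0.02991643] fence ends [array([0.07060754, 0.09168948]), array([ 0.07244921, -0.09393262])]
psi 93.73 tilt [ 0. -0. -1.] shift [ 0.1233 -0.0917  0.0255] rz -0.0386 pos [0.5912 0.1348 0.2255] F [ 0.5 -0.4 -0.4] w 0.0697 t 15.1
```

Request:
step_arm([
  [0.04,-0.03,0,0,0,0],
  [0.04,-0.03,0,0,0,0],
  [0.0435,-0.031,0,0,0,-0.022],
  [0,0,0.03,0,0,0],
  [0,0,0.045,0,0,0],
  [0,0,0.045,0,0,0],
  [0,0,0.04,0,0,0],
  [0,0,0.02,0,0,0],
  [0,0,0.0145,0,0,0],
  [0,0,0,0,0,0],
  [0,0,0,0,0,0],
], gripper=1)

```text
time: 16.2
ee_pos: [0.4947, 0.2498, 0.032]
eef_rot: [0.675, 0.738, 0.001, 0.0]
ft_force: [1.3, 0.4, 1.5]
width: 0.0875
```

Run:
```python
from h import *
go([.4925,.2517,.031],95)
```

```text
psi 95.13 tilt [ 1.1e-03  7.0e-04 -1.0e+00] shift [ 0.0021 -0.002   0.001 ] rz 0.0023 pos [0.4947 0.2498 0.032 ] F [1.3 0.4 1.5] w 0.0875 t 16.2
```

Request:
step_arm([
  [0.002,-0.002,0,0,0,0],
  [0,0,0,0,0,0],
  [0,0,0,0,0,0],
  [0,0,0,0,0,0],
  [0,0,0,0,0,0],
  [0,0,0,0,0,0],
  [0,0,0,0,0,0],
  [0,0,0,0,0,0],
  [0,0,0,0,0,0],
], gripper=0.3)

```text
time: 17.1
ee_pos: [0.492, 0.2511, 0.0311]
eef_rot: [0.675, 0.738, 0.0, 0.0]
ft_force: [-0.3, 0.2, 1.8]
width: 0.0449
```

Run:
```python
from h import *
go([.4925,.2517,.031],95)
```

```text
psi 95.16 tilt [ 0.  0. -1.] shift [0.0005 0.0006 0.0001] rz 0.0028 pos [0.492  0.2511 0.0311] F [-0.3  0.2  1.8] w 0.0449 t 17.1
```

Request:
step_arm([
  [0,0,-0.03,0,0,0],
  [0,0,-0.045,0,0,0],
  [0,0,-0.045,0,0,0],
  [0,0,-0.045,0,0,0],
  [-0.045,0.01,0,0,0,0],
  [-0.047,0.01,0,0,0,0],
  [-0.047,0.01,0,0,0,0],
  [-0.047,0.009,0,0,0,0],
  [0,0,0,0,0,0.13],
  [0,0,0,0,0,0.135],
  [0,0,0,0,0,0.135],
  [0,0,0,0,0,0.135],
])

```text
time: 18.3
ee_pos: [0.5473, 0.0694, 0.1957]
eef_rot: [0.847, 0.531, -0.0, -0.0]
ft_force: [-0.4, -0.1, -0.4]
width: 0.0449
```

Request:
step_arm([
  [0,0,0,0,0,0.135],
  [0,0,0,0,0,0.135],
  [0,0,0,0,0,0.135],
  [0,0,0,0,0,0.135],
  [0,0,0,0,0,0.135],
  [0,0,0,0,0,0.135],
  [0,0,0,0,0,0.135],
  [0,0,0,0,0,0.14],
  [0,0,0,0,0,0],
  [0,0,0,0,0,0],
  [0,0,0,0,0,0],
])

```text
time: 19.4
ee_pos: [0.5474, 0.0695, 0.1959]
eef_rot: [1.0, 0.022, -0.0, -0.0]
ft_force: [0.5, -0.2, -1.2]
width: 0.0446
```

Run:
```python
from h import *
go([*st2w(-.0195,-.0055),.043],2.35)
```

```text
psi 2.54 tilt [-2.e-04  1.e-04 -1.e+00] shift [0.0002 0.0018 0.1529] rz 0.0033 pos [0.5474 0.0695 0.1959] F [ 0.5 -0.2 -1.2] w 0.0446 t 19.4
```

Request:
step_arm([
  [0,0.002,0.03,0,0,0],
  [0,0,0.04,0,0,0],
  [0,0,0.04,0,0,0],
  [0,0,0.025,0,0,0],
  [0,0,0.01,0,0,0],
  [0,0,0,0,0,0],
  [0,0,0.007,0,0,0],
  [0,0,0,0,0,0],
  [0,0,0,0,0,0],
])

```text
time: 20.3
ee_pos: [0.5482, 0.0676, 0.0449]
eef_rot: [1.0, 0.021, 0.001, -0.0]
ft_force: [1.0, -0.0, -0.7]
width: 0.0449
```

Run:
```python
from h import *
go([*st2w(-.0195,-.0055),.043],2.35)
```

```text
psi 2.36 tilt [ 1.4e-03  5.0e-04 -1.0e+00] shift [-0.0004 -0.0001  0.0019] rz 0.0002 pos [0.5482 0.0676 0.0449] F [ 1.  -0.  -0.7] w 0.0449 t 20.3
```

Request:
step_arm([
  [0,0,0.001,0,0,0],
  [0,0,0,0,0,0],
  [0,0,0,0,0,0],
])

```text
time: 20.6
ee_pos: [0.5477, 0.0675, 0.0433]
eef_rot: [1.0, 0.021, 0.0, -0.0]
ft_force: [0.3, 1.2, -1.4]
width: 0.0449
```

Request:
step_arm([
  [0,0,0,0,0,0],
  [0,0,0,0,0,0],
  [0,0,0,0,0,0],
  [0,0,0,0,0,0],
  [0,0,-0.02,0,0,0],
  [0,0,-0.03,0,0,0],
  [0,0,-0.04,0,0,0],
  [0,0,-0.04,0,0,0],
  [0,0,0,0,0,0],
], gripper=0.62)

```text
time: 21.5
ee_pos: [0.5504, 0.0679, 0.1788]
eef_rot: [1.0, 0.02, 0.004, -0.001]
ft_force: [0.8, -0.4, 0.1]
width: 0.0541
```

Request:
step_arm([
  [-0.045,0,0,0,0,0],
  [-0.045,0,0,0,0,0],
  [-0.035,0,0,0,0,0],
  [0,0,0,0,0,0],
  [0,0,0,0,0,0],
  [0,0,0,0,0,0],
], gripper=0)

```text
time: 22.1
ee_pos: [0.4235, 0.0624, 0.1732]
eef_rot: [1.0, 0.02, 0.0, -0.0]
ft_force: [0.2, -0.0, -0.5]
width: 0.014
```

Run:
```python
from h import *
crop("scene",230,140,130,98,6,"pics/e.png")
th=-.27-0; piv=np.array([-.0785,-.112])
for off in (.007,.012,.03):
    p=piv+.12*np.array([np.sin(th),np.cos(th)])-off*np.array([np.cos(th),-np.sin(th)]); print(off,p,st2w(*p))
go([.40,.08,.15],0)
```

```text
0.007 [-0.11725417  0.00178539] [0.44977119 0.07097781]
0.012 [-0.12207302  0.00045173] [0.44501105 0.06944776]
0.03 [-0.1394209  -0.00434944] [0.42787454 0.06393956]
psi 2.34 tilt [ 3.e-04 -0.e+00 -1.e+00] shift [-0.0228 -0.0186  0.023 ] rz 0.0408 pos [0.4235 0.0624 0.173 ] F [ 0.2 -0.1  0.3] w 0.0097 t 22.15
```

View pics/e.png

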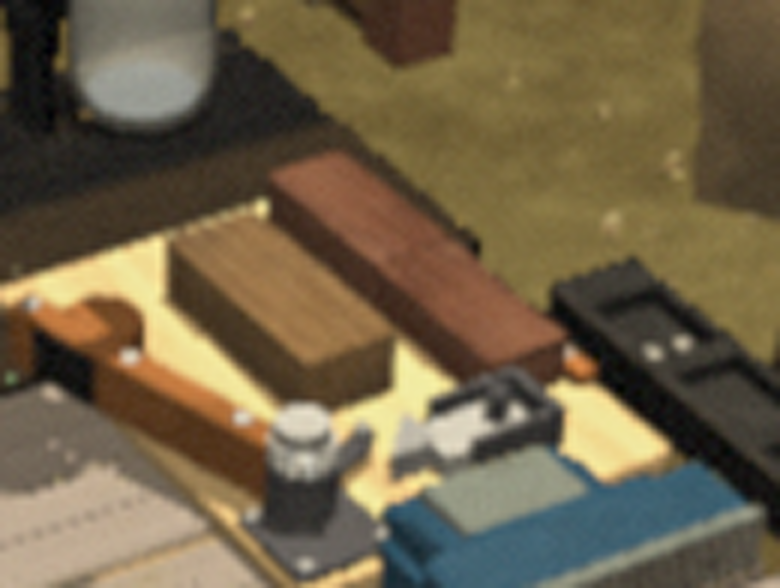

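The scene crop shows the long block flat and parallel, its middle near the joint, with the gap left in front of the dark blocks. The next move takes the closed fingers behind the pad.

Run:
```python
from h import *
go([*st2w(-.1539,-.0083),.045],17.8)
```

```text
psi 2.34 tilt [ 3.e-04 -0.e+00 -1.e+00] shift [-0.0101  0.0026  0.128 ] rz -0.2699 pos [0.4235 0.0624 0.173 ] F [ 0.2 -0.1  0.3] w 0.0097 t 22.15
```

Request:
step_arm([
  [-0.01,0.0025,0,0,0,0],
  [0,0,0,0,0,-0.135],
  [0,0,0,0,0,-0.135],
  [0,0,0.04,0,0,0],
  [0,0,0.04,0,0,0],
  [0,0,0.03,0,0,0],
  [0,0,0.018,0,0,0],
  [0,0,0,0,0,0],
  [0.006,0,0,0,0,0],
  [0.006,0,0,0,0,0],
  [0,0,0,0,0,0],
  [0,0,0,0,0,0],
], grip_force=10)

```text
time: 23.35
ee_pos: [0.4249, 0.0633, 0.0457]
eef_rot: [0.988, 0.155, 0.001, -0.0]
ft_force: [0.3, 0.4, 0.1]
width: 0.0002
```

Run:
```python
from h import *
go([*st2w(-.1539,-.0083),.045],17.8); wrist("pics/w4.png")
```

```text
psi 17.83 tilt [ 1.2e-03  4.0e-04 -1.0e+00] shift [-0.012   0.0003  0.0007] rz 0.0004 pos [0.4249 0.0633 0.0457] F [0.3 0.4 0.1] w 0.0002 t 23.35
[0.42488053 0.06332579 0.04571297] [[0.952, 0.306, 0.001], [0.306, -0.952, 0.0], [0.001, -0.0, -1.0]] [0.30183346 0.44009473 0.09942986] 23.35
```

View pics/w4.png

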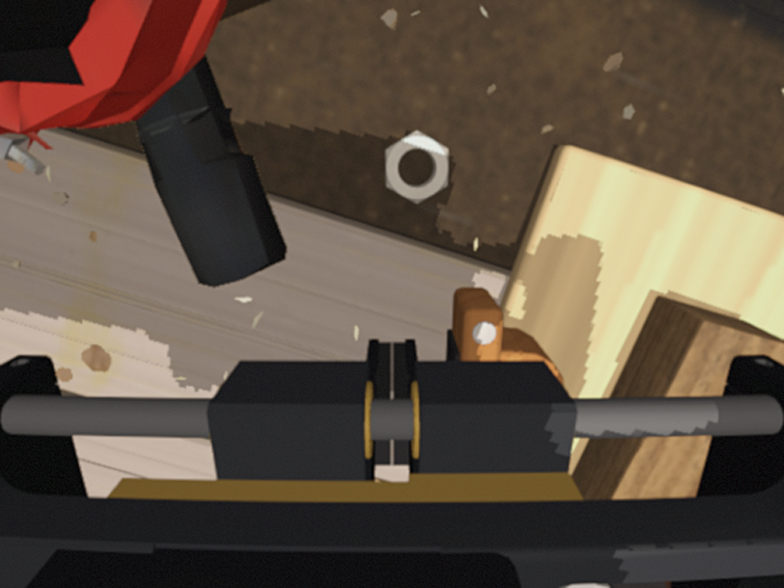

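The closed fingers at (392,345) stand behind the pad at (452,345) and are parallel to the beam. I'll advance to contact.

Request:
step_arm([
  [0.004,0,0,0,0,0],
  [0.003,0,0,0,0,0],
  [0,0,0,0,0,0],
  [0,0,0,0,0,0],
])

```text
time: 23.8
ee_pos: [0.4309, 0.0653, 0.045]
eef_rot: [0.988, 0.155, -0.0, -0.0]
ft_force: [-0.1, 0.3, -0.0]
width: 0.0004
```

Request:
step_arm([
  [0.003,0,0,0,0,0],
  [0,0,0,0,0,0],
  [0,0,0,0,0,0],
])

```text
time: 24.1
ee_pos: [0.4338, 0.0662, 0.045]
eef_rot: [0.988, 0.155, -0.0, -0.0]
ft_force: [-0.1, 0.2, 0.3]
width: 0.0007
```

Request:
step_arm([
  [0.003,0,0,0,0,0],
  [0,0,0,0,0,0],
  [0,0,0,0,0,0],
])

```text
time: 24.4
ee_pos: [0.4366, 0.0671, 0.045]
eef_rot: [0.988, 0.155, -0.0, -0.0]
ft_force: [0.3, 0.4, 0.7]
width: 0.0002
```

Request:
step_arm([
  [0.003,0,0,0,0,0],
  [0,0,0,0,0,0],
  [0,0,0,0,0,0],
])

```text
time: 24.7
ee_pos: [0.4392, 0.068, 0.0449]
eef_rot: [0.988, 0.155, -0.0, -0.0]
ft_force: [-2.1, -0.9, 1.6]
width: 0.0002
```

Request:
step_arm([
  [0.002,0,0,0,0,0],
  [0,0,0,0,0,0],
  [0,0,0,0,0,0],
])

```text
time: 25.0
ee_pos: [0.4412, 0.0687, 0.0449]
eef_rot: [0.988, 0.155, -0.0, -0.0]
ft_force: [-4.0, 0.5, 0.9]
width: 0.0001
```

Request:
step_arm([
  [0.002,0,0,0,0,0],
  [0,0,0,0,0,0],
  [0,0,0,0,0,0],
])

```text
time: 25.3
ee_pos: [0.4432, 0.0693, 0.045]
eef_rot: [0.988, 0.155, -0.0, -0.0]
ft_force: [-4.2, 1.9, -0.0]
width: 0.0004
```

Request:
step_arm([
  [0.006,-0.0007,0,0,0,0.05],
  [0.006,-0.0007,0,0,0,0.05],
  [0.006,-0.0007,0,0,0,0.05],
  [0.006,-0.0007,0,0,0,0.05],
  [0.006,-0.0007,0,0,0,0.05],
  [0.006,-0.0007,0,0,0,0.05],
  [0.006,-0.0007,0,0,0,0.05],
  [0,0,0,0,0,0],
  [0,0,0,0,0,0],
])

```text
time: 26.2
ee_pos: [0.4845, 0.0807, 0.0453]
eef_rot: [1.0, -0.019, 0.001, -0.0]
ft_force: [0.1, 0.2, -0.7]
width: 0.0004
```

Request:
step_arm([
  [0.003,-0.0003,0,0,0,0.025],
  [0.003,-0.0003,0,0,0,0.025],
  [0.003,-0.0003,0,0,0,0.025],
  [0,0,0,0,0,0],
  [0,0,0,0,0,0],
])

```text
time: 26.7
ee_pos: [0.4929, 0.0812, 0.045]
eef_rot: [0.998, -0.057, 0.0, -0.0]
ft_force: [-0.4, 0.1, 0.4]
width: 0.0006
```

Run:
```python
from h import *
piv=np.array([-.0785,-.112])
for th in (.2,.23,.27):
    p=piv+.12*np.array([np.sin(th),np.cos(th)])-.018*np.array([np.cos(th),-np.sin(th)]); print(th); go([*st2w(*p),.045],np.degrees(YAW-th))
```

```text
0.2
psi -6.51 tilt [ 2.e-04  1.e-04 -1.e+00] shift [0.0016 0.0008 0.    ] rz 0.0453 pos [0.4929 0.0812 0.045 ] F [-0.4  0.1  0.4] w 0.0006 t 26.7
0.23
psi -6.51 tilt [ 2.e-04  1.e-04 -1.e+00] shift [0.0052 0.0005 0.0001] rz 0.0753 pos [0.4929 0.0812 0.045 ] F [-0.4  0.1  0.4] w 0.0006 t 26.7
0.27
psi -6.51 tilt [ 2.e-04  1.e-04 -1.e+00] shift [0.0101 0.0002 0.0001] rz 0.1153 pos [0.4929 0.0812 0.045 ] F [-0.4  0.1  0.4] w 0.0006 t 26.7
```

The force has dropped to nothing, so I need a look.

Run:
```python
from h import *
a=camera("scene")[140:238,230:360,::-1]; c=get_calibration("wrist"); np.save("wc.npy",c,allow_pickle=True); w=camera("wrist")[:,:,::-1]
cv2.imwrite("pics/f.png",np.vstack([cv2.resize(a,(400,300),interpolation=cv2.INTER_CUBIC),cv2.resize(w,(400,300))]))
```

```text
(no output)
```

View pics/f.png

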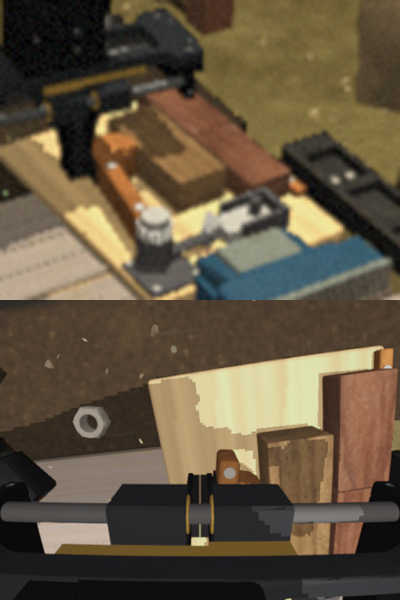

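The beam sits ahead of the fingers and near the pawl, so it has probably already caught on the ratchet. I'll keep following it.

Request:
step_arm([
  [0.003,-0.0002,0,0,0,0.025],
  [0.003,-0.0002,0,0,0,0.025],
  [0,0,0,0,0,0],
  [0,0,0,0,0,0],
])

```text
time: 27.2
ee_pos: [0.4977, 0.0812, 0.0449]
eef_rot: [0.997, -0.082, -0.001, -0.0]
ft_force: [-7.4, 2.8, 4.7]
width: 0.0006
```

Request:
step_arm([
  [0.002,0,0,0,0,0.02],
  [0,0,0,0,0,0],
  [0,0,0,0,0,0],
])

```text
time: 27.5
ee_pos: [0.4996, 0.0811, 0.0449]
eef_rot: [0.996, -0.092, -0.001, -0.0]
ft_force: [-6.8, 3.5, 5.3]
width: 0.0008
```

Request:
step_arm([
  [0.002,0,0,0,0,0.02],
  [0,0,0,0,0,0],
  [0,0,0,0,0,0],
])

```text
time: 27.8
ee_pos: [0.5016, 0.081, 0.0449]
eef_rot: [0.995, -0.102, -0.001, -0.0]
ft_force: [-7.2, 3.3, 4.9]
width: 0.0005
```

Request:
step_arm([
  [0.002,0,0,0,0,0.015],
  [0,0,0,0,0,0],
  [0,0,0,0,0,0],
])

```text
time: 28.1
ee_pos: [0.5028, 0.0809, 0.0448]
eef_rot: [0.994, -0.109, -0.002, -0.0]
ft_force: [-10.1, 4.8, 7.7]
width: 0.0003
```

Request:
step_arm([
  [0.0015,0,0,0,0,0],
  [0,0,0,0,0,0],
  [0,0,0,0,0,0],
])

```text
time: 28.4
ee_pos: [0.5029, 0.0809, 0.0447]
eef_rot: [0.994, -0.109, -0.004, -0.0]
ft_force: [-17.5, 5.4, 14.8]
width: 0.0001
```

Request:
step_arm([
  [0,0,0,0,0,0],
  [0,0,0,0,0,0],
  [0,0,0,0,0,0],
  [0,0,0,0,0,0],
  [0,0,0,0,0,0],
])

```text
time: 28.9
ee_pos: [0.503, 0.0809, 0.0447]
eef_rot: [0.994, -0.109, -0.003, -0.0]
ft_force: [-17.8, 5.3, 15.0]
width: 0.0004
```

Run:
```python
from h import *
a=camera("scene")[140:238,230:360,::-1]; w=camera("wrist")[150:420,190:550,::-1]
cv2.imwrite("pics/g.png",np.vstack([cv2.resize(a,(400,300),interpolation=cv2.INTER_CUBIC),cv2.resize(w,(400,300))]))
go([.5,.08,.045],-12)
```

```text
psi -12.52 tilt [-0.0068  0.0014 -1.    ] shift [-0.0027  0.0015 -0.0003] rz -0.009 pos [0.5029 0.0809 0.0447] F [-17.3   5.2  14.8] w 0.0002 t 29.0
```

View pics/g.png

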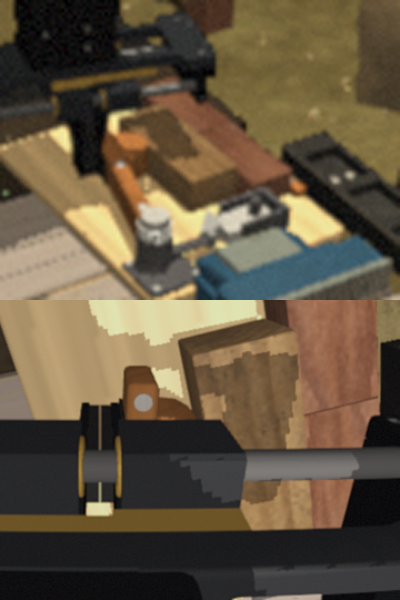

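```bash
python3 -c "
from bench import *
print(close_job())"
```

```text
the job is handed in; nothing more can be done
None
```

The layer is finished and the job is handed in at about 29 s. The arm is still holding the tensioner pressed with closed fingers.

- **Short block:** I slid it along the fence until it met the laid block. It stopped with about 5 N of contact force against the laid block and about 5 N against the fence. The wrist picture afterwards showed the two in line with no visible gap.
- **Long block:** I set it flat in front of them, parallel and centred on the measured joint, with about 25 mm left for the arm to close.
- **Tensioner:** I pushed it along its arc until it stopped. The finger pose puts it at about 0.54 rad, past the click at 0.47. The tool force held steady at about 18 N along the push direction. The last pictures show the shoe on the long block and no visible gap in the layer.

These checks were less certain:

- **Click not seen:** The force dropped to zero at about 0.4 to 0.46 rad before rising again. I took that as the beam moving ahead of the fingers and catching on the ratchet, but I did not see the pawl itself.
- **Unexplained upward force:** About 15 N also acts upward on the tool during the hold. It was steady, but I did not find its cause.
- **Joint slightly off centre:** The joint sits about 5 mm towards the pivot from the station centre, and I centred the long block there.

I touched none of the other things on the bench. The last pictures cover only the station area, so I did not check all of them at the end.

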